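Stack the jar lids face down on the lid stand

TASK

Take the three bamboo jar lids off the sloping rack and stack them face down on the brass spigot of the steel lid stand: the largest first, then the middle-sized one on it, then the smallest on top, each centred on the spigot below and fully home and level. Set each lid down rather than dropping it, let go, and leave the jars, pepper mill, measuring cup and steel box standing where they are.

Things in the scene. Friction and masses are not known exactly. Their poses are not given: they have to be found in the camera images.
- lid_large: largest bamboo jar lid, green band round the plug's root. Flange 76 mm diameter, 10 thick; on its back a plug 36 diameter, 26 tall, ending in a steel spigot 26 diameter, 7 tall, top 3 mm tapered to 20. Recess in the flange's face: 29 diameter, 8 deep. Origin: centre of that face; z from face to plug (up when face down), round about z. Starts on the rack, face on the slope, recess over a boss. 55 g
- lid_medium: middle-sized bamboo jar lid, orange band round the plug's root. Flange 64 mm diameter, 10 thick; on its back a plug 36 diameter, 26 tall, ending in a steel spigot 26 diameter, 7 tall, top 3 mm tapered to 20. Recess in the flange's face: 29 diameter, 8 deep. Origin: centre of that face; z from face to plug (up when face down), round about z. Starts on the rack, face on the slope, recess over a boss. 55 g
- lid_small: smallest bamboo jar lid, blue band round the plug's root. Flange 52 mm diameter, 10 thick; on its back a plug 36 diameter, 26 tall, ending in a steel spigot 26 diameter, 7 tall, top 3 mm tapered to 20. Recess in the flange's face: 29 diameter, 8 deep. Origin: centre of that face; z from face to plug (up when face down), round about z. Starts on the rack, face on the slope, recess over a boss. 55 g
- lid_large_top (a point): centre of the plug's end face of the largest lid, at the root of its spigot (36 mm above the face): where the middle lid's face centre comes to lie; axes as the lid
- lid_medium_top (a point): the same point of the middle-sized lid: where the smallest lid's face centre comes to lie
- lid_small_top (a point): the same point of the smallest lid
- stand: fixed lid stand: steel disc 84 mm diameter, 12 mm thick, with a brass centring spigot in its middle, 26 mm diameter, 7 mm tall, the last 3 mm tapering to 20 mm. Origin: centre of the underside on the drawer floor, z up, x roughly along the line from jar_a to jar_b
- stand_seat (a point): centre of the stand disc's top face, at the root of the brass spigot, 12 mm above the floor: where the largest lid's face centre comes to lie; z up
- rack: fixed black sloping rack, plate 290 mm (y) x 104 up the slope x 8, tilted 32 degrees: looks up and to its -x, highest point 70 mm. Three bosses 25 mm diameter, 6 mm out of the slope, 95 mm apart along y, one in each lid's recess: draw a lid off along its own z by 10 mm or more. Origin: on the floor under the plate's centre, z up
- jar_a: stubby glass spice jar with a bamboo screw lid, 60 mm diameter, 62 mm tall, loose. Origin: centre of the underside, z up. It stands close to the stand, on the robot's side, about 90 mm from centre to centre
- jar_b: stubby glass spice jar with a bamboo screw lid, 60 mm diameter, 62 mm tall, loose. Origin: centre of the underside, z up. It stands close to the stand, on the far side, about 90 mm from centre to centre
- jar_c: stubby glass spice jar with a bamboo screw lid, 60 mm diameter, 62 mm tall, loose. Origin: centre of the underside, z up. In a pocket of the black tray at the drawer's far side, its underside 8 mm above the floor
- jar_d: stubby glass spice jar with a bamboo screw lid, 60 mm diameter, 62 mm tall, loose. Origin: centre of the underside, z up. It stands on the floor before the low side of the rack, about 110 mm from the rack's origin
- mill: stainless pepper mill with a brass tip, 48 mm diameter, 158 mm tall, standing loose between rack and stand. Origin: centre of the underside, z up
- cup: clear acrylic measuring cup, 64 mm diameter, 70 mm tall, in a pocket of the tray. Origin: centre of the underside, z up
- steel_box: small lidded steel box with a brass latch, 73 x 108 x 42 mm, in the tray's middle pocket. Origin: centre of the underside, z up
Things that resemble listed ones, but are neither listed nor needed, are in the scene too. Leave any pink or red look-alike of the lid_medium alone. What is shaped like the stand but pink is not meant.

How it is judged:
By the outcome, as a careful person would: the job done as asked, in the order asked, and still so for the second after the job is handed in, with the robot touching nothing.
It also fails if it takes over 72 s, if anything falls off the work surface, if the arm or the gripper's body presses on something with over 40 N, if the wrist force passes 120 N, or if a joint passes its speed limit or range.

ROBOT

A 6-joint arm with a two-finger parallel gripper is mounted at the origin on the work surface. World frame = base frame: x ahead of the robot, y to its left, z up, the work surface at z = 0. Lengths are in m, angles in rad, forces in N, time in s.
With the tool pointing down it reaches from about 0.35 to 0.775 m from the base axis. Payload 5.5 kg.
Tool frame: the origin (TCP) lies midway between the tips of the shut fingers; the grasp point (between the pads) lies arm.hold_point_z behind it (arm.hold_point_z is the distance from the TCP to the grasp point, in m); z points along the fingers, y is the direction in which the jaws open and shut (so a half turn about z gives the same grasp; the last joint's range is limited). The gripper opens to 85 mm and grips with 20 to 120 N. Pads are 22 mm wide; open, the fingers measure 114 mm over their backs; the gripper's body (76 mm by 85 mm) begins 54 mm behind the grasp point. The pads swing forward as they close: fully open they stand 13 mm farther back than shut.
Start: joints at [1.126, 0.313, 0.046, 1.304, 0, 1.431], TCP at [0.173, 0.549, 0.231] pointing down, gripper open.
Joint ranges: [-2.76, 2.76], [-0.86, 1.69], [-1.03, 1.26], [-2.2, 2.34], [-1.47, 1.5], [-3.14, 3.14]. Speed limits (rad/s): [2.57, 2.57, 3.14, 3.14, 3.14, 3.14].

INTERFACE

Orientations are given as a 3x3 rotation matrix whose columns are the frame's x, y, z axes.
In Python, from plant import arm gives the robot as it stands. The module is installed in compiled form; this text tells all that it offers.
- The arm moves only by the tool apply_moves, never from a script. Its argument "motion" is a list of rows, each a list of 2 entries, a list of its own where there are three numbers: the shift along the tool's x, y, z in mm, then the turn, a rotation vector about the tool's x, y, z in rad. In form: [[[tx, ty, tz], [wx, wy, wz]], ...]. A call has 1 to 12 rows; each row is the pose to reach, as a shift and turn from the pose commanded when the call began, along the tool's axes at that moment; what a row does not reach only later rows make up. A row lasts 1/12 s, in which the tool goes at most 41.7 mm and 7.16 degrees, less where a joint would pass 70% of its speed; a pose out of reach is approached as far as the arm can. A call with a gripper value outside its range is refused whole. "fingers" is the gripper's target within -1 to 1 (fully open at 1, half-way at 0, shut at -1), set as the call begins (left out, the last holds). The fingers move at their own pace and stop on an object; "newtons" is the grip in N (left out, the last holds). Time passes only in rows, so rows that repeat a pose let the fingers close. It gives the time, the measured TCP pose, the force and the opening at its end, in the units of the state.
- arm.get_state(): the state, without advancing time (a new reading comes with each control period).
- arm.snapshot(name): name is "side" or "top" or "wrist"; returns (picture, depth): 384x512x3 uint8, red, green, blue; 384x512 float32, m along the optical axis (not along the pixel's ray), 0 where there is no reading.
- arm.calibration(name): a dict with "fx", "fy", "cx", "cy" (pixels), "world_from_camera" (4x4, takes a point from camera to world coordinates); the wrist camera has in their place "T_tool_cam" (4x4, takes a point from camera to tool coordinates, whose origin is the TCP and whose axes are the flange's). Camera axes: x right, y up, looking along -z (the intrinsics and any distortion apply to the point x, -y, -z); pixel columns grow to the right and rows downward; lengths in m; the calibration is good to about 2 mm. A picture is of the moment at which its call begins: read the wrist's pose just before it. calibration takes no time and is no camera call.
- arm.finish_job(): hands the job in, once; it reports no verdict.
The state is a dict: "time_s": time; "qpos": joint angles; "qvel": joint speeds; "effort": joint torques, N m; "tcp_pos": TCP position; "tcp_rot": TCP orientation; "contact_force": force on the tool from outside, world axes, zero at the start; "wrist_torque": the same for the moment, N m; "width": opening from 0.0 (shut) to 1.0 (fully open).
Only numpy, scipy, OpenCV 4.12 (cv2) and the standard library are available. Lean on these libraries where they do the work, as an engineer would, in place of code of your own. Each camera call takes 0.05 s, during which the arm holds its last target. There are 200 camera calls.

## Working session

There is one attempt and no reset: what is moved stays moved. The work goes in short steps, Python scripts to look and compute and a tool call to move; the robot and the scene stay as the last step left them, time stands still between calls to the robot, and variables do not carry over. Pictures are saved under pics/ and viewed, about 8 in all and at most 12, crops included, and the job is handed in when it is done.

Besides the shell and the picture viewer there is one more tool, called after "Request:" as name(argument=value, ...) on one line, values as JSON. apply_moves: Moves the arm, as the interface text tells. Its arguments: {"type":"object","properties":{"motion":{"type":"array"},"fingers":{"type":"number"},"newtons":{"type":"number"}},"required":["motion"]}

```bash
mkdir -p pics
python3 - <<'E'
from plant import arm
import cv2,numpy as np
s=arm.get_state();print({k:np.round(v,4).tolist() for k,v in s.items()},arm.hold_point_z)
for n in("top","side"):
    p,d=arm.snapshot(n);cv2.imwrite(f"pics/{n}0.png",p[:,:,::-1]);np.save(f"{n}0.npy",d);np.save(f"{n}p.npy",p)
    print(n,arm.calibration(n))
print(arm.calibration("wrist"))
E
```

```text
{'time_s': 0.0, 'qpos': [1.1264, 0.314, 0.045, 1.3036, -0.0, 1.4312], 'qvel': [-0.0007, -0.0, 0.0002, -0.0027, 0.0011, 0.0016], 'effort': [0.0009, -48.0623, 29.8535, 0.0194, -0.0001, 0.0], 'tcp_pos': [0.1723, 0.548, 0.2304], 'tcp_rot': [[-0.9539, 0.3001, -0.0008], [0.3001, 0.9539, -0.0017], [0.0002, -0.0018, -1.0]], 'contact_force': [-0.1865, -0.7726, -0.5551], 'wrist_torque': [-0.0147, -0.0796, 0.0015], 'width': 1.0004} 0.0187
top {'fx': 367.2312247866224, 'fy': 367.2312247866224, 'cx': 259.873652165896, 'cy': 192.7873192487501, 'world_from_camera': array([[-0.02296565,  0.99817569, -0.05583796,  0.51072654],
       [-0.99966117, -0.02361261, -0.01095435, -0.01039427],
       [-0.01225285,  0.05556746,  0.99837975,  0.96496666],
       [ 0.        ,  0.        ,  0.        ,  1.        ]])}
side {'fx': 434.6516393597037, 'fy': 434.6516393597037, 'cx': 257.9826860960763, 'cy': 194.23498328940283, 'world_from_camera': array([[-0.89915527,  0.32408983, -0.29408431,  0.2790916 ],
       [-0.43748763, -0.64853491,  0.62290211,  0.60718598],
       [ 0.0111523 ,  0.68874396,  0.72491888,  0.77619209],
       [ 0.        ,  0.        ,  0.        ,  1.        ]])}
{'fx': 345.4855605265211, 'fy': 345.4855605265211, 'cx': 256.16659054065974, 'cy': 190.64313649570627, 'T_tool_cam': array([[ 3.66352087e-04,  9.66075920e-01,  2.58257976e-01,
         6.61866682e-02],
       [ 9.99999880e-01, -2.70264276e-04, -4.07562374e-04,
         7.87110640e-04],
       [-3.23938290e-04,  2.58258094e-01, -9.66075904e-01,
        -1.42290328e-01],
       [ 0.00000000e+00,  0.00000000e+00,  0.00000000e+00,
         1.00000000e+00]])}
```

View pics/top0.png

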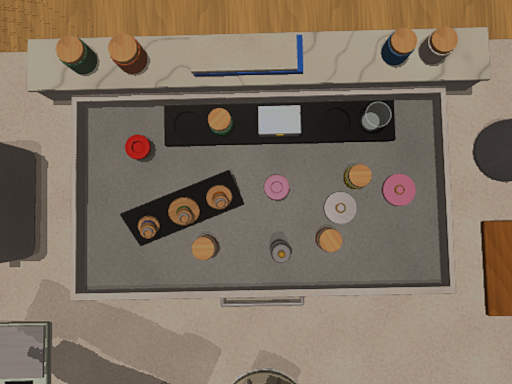

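View pics/side0.png

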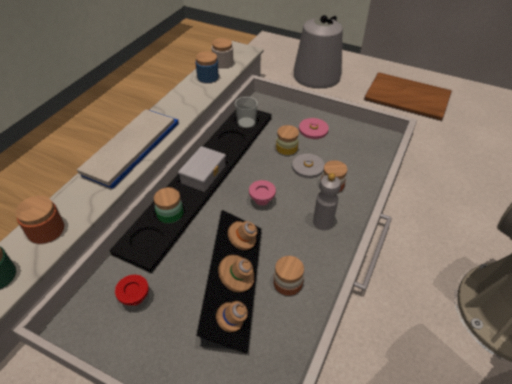

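Top view: rack at about (182,208) with lids at (148,226), (183,210), (219,196); steel stand at (340,208) between jars (330,239) and (358,176); mill at (281,250); jar_d at (204,247). The pink discs and red lid are look-alikes. Now I'll take enlarged crops and depth measurements.

```bash
cat > h.py <<'E'
import numpy as np,cv2
from plant import arm
def cloud(n,d,T=None):
    c=arm.calibration(n);v,u=np.indices(d.shape)
    P=np.stack([(u-c['cx'])/c['fx']*d,-(v-c['cy'])/c['fy']*d,-d],-1)
    T=c['world_from_camera'] if T is None else T
    W=P@T[:3,:3].T+T[:3,3];W[d<=0]=np.nan;return W
def wristT(s):
    T=np.eye(4);T[:3,:3]=s['tcp_rot'];T[:3,3]=s['tcp_pos'];return T@arm.calibration('wrist')['T_tool_cam']
def plane(P,it=4,tol=.004):
    for _ in range(it):
        c=P.mean(0);n=np.linalg.svd(P-c)[2][2];P=P[abs((P-c)@n)<tol]
    return c,n*np.sign(n[2])
E
python3 - <<'E'
from h import *
p=np.load('topp.npy');d=np.load('top0.npy');W=cloud('top',d)
a=cv2.resize(p[165:265,115:250],None,fx=5.9,fy=5.9,interpolation=3)[:,:,::-1]
sp=np.load('sidep.npy');b=cv2.resize(sp[205:355,190:265],None,fx=2,fy=2,interpolation=3)
cv2.imwrite('pics/c1.png',a)
for t,uv in dict(floor=(120,270),floor2=(310,160),stand=(330,208),stand2=(350,203),ring=(340,208),jar_a=(330,238),jar_b=(358,175),jar_d=(204,247),mill=(282,254),millbody=(281,250),jc=(219,121)).items():print(t,np.round(W[uv[1],uv[0]],4))
# stand top pts
z=W[208-20:208+20,340-20:340+20].reshape(-1,3)
m=(abs(z[:,2]-np.nanmedian(W[203:213,328:334,2]))<.004);q=z[m].astype(np.float32)
print('stand circle',cv2.minEnclosingCircle(q[:,:2]),q.mean(0),len(q))
# rack plane
r=p.astype(int).sum(2)<110
mask=np.zeros(r.shape,np.uint8);cv2.fillPoly(mask,[np.array([[124,213],[232,173],[241,203],[140,243]])],1)
Q=W[(mask>0)&r];Q=Q[~np.isnan(Q).any(1)]
c,n=plane(Q);print('rack',c,n,np.degrees(np.arccos(n[2])),len(Q))
on=Q[abs((Q-c)@n)<.004];
e=np.cross([0,0,1],n);e/=np.linalg.norm(e);f=np.cross(n,e)
A=np.stack([(on-c)@e,(on-c)@f],1).astype(np.float32);print('rect',cv2.minAreaRect(A),e,f)
# points above plane by 9..: flange (10mm), plug end 36, spigot 43
M=W[(mask>0)];M=M[~np.isnan(M).any(1)];h=(M-c)@n;L=np.stack([(M-c)@e,(M-c)@f],1)
for lo,hi in((.007,.014),(.033,.047)):
    s=(h>lo)&(h<hi);
    for x0 in(-.095,0,.095):
        t=s&(abs(L[:,0]-x0)<.045);
        if t.sum()>3: print(lo,x0,t.sum(),cv2.minEnclosingCircle(L[t].astype(np.float32)),np.median(h[t]),L[t].mean(0))
E
```

```text
floor [0.3716 0.3696 0.002 ]
floor2 [ 0.6481 -0.134   0.0009]
stand [ 0.5203 -0.1806  0.0111]
stand2 [ 0.5321 -0.2326  0.0115]
ring [ 0.5197 -0.2056  0.0149]
jar_a [ 0.4468 -0.1689  0.0631]
jar_b [ 0.5993 -0.2427  0.063 ]
jar_d [0.4317 0.1392 0.0625]
mill [ 0.4209 -0.0468  0.1561]
millbody [ 0.4289 -0.0451  0.1484]
jc [0.7403 0.0961 0.0718]Traceback (most recent call last):
  File "<stdin>", line 10, in <module>
cv2.error: OpenCV(4.12.0) /io/opencv/modules/imgproc/src/shapedescr.cpp:201: error: (-215:Assertion failed) count >= 0 && (depth == CV_32F || depth == CV_32S) in function 'minEnclosingCircle'
```

View pics/c1.png

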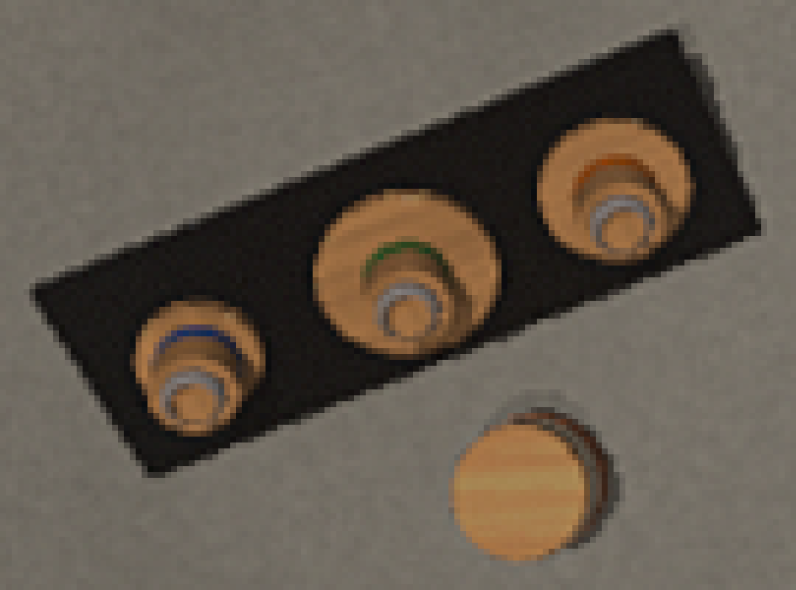

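The crop shows blue (smallest) at the left near (200,370), green (largest) in the middle near (405,270) and orange (middle) at the right near (615,195). The plugs lean toward the robot. My script failed on an argument type, so I'll fix that.

```bash
cat > m.py <<'E'
from h import *
p=np.load('topp.npy');d=np.load('top0.npy');W=cloud('top',d)
z=W[208-20:208+20,340-20:340+20].reshape(-1,3)
q=z[(abs(z[:,2]-.0112)<.004)&(np.hypot(*(z[:,:2]-[.52,-.205]).T)<.06)].astype(np.float32)
print('stand circle',cv2.minEnclosingCircle(np.ascontiguousarray(q[:,:2])),q.mean(0),len(q))
r=p.astype(int).sum(2)<110
mask=np.zeros(r.shape,np.uint8);cv2.fillPoly(mask,[np.array([[118,212],[232,169],[244,203],[140,247]])],1)
Q=W[(mask>0)&r];Q=Q[~np.isnan(Q).any(1)]
c,n=plane(Q);print('rack',c,n,np.degrees(np.arccos(n[2])),len(Q))
on=Q[abs((Q-c)@n)<.004]
e=np.cross([0,0,1],n);e/=np.linalg.norm(e);f=np.cross(n,e)
A=np.stack([(on-c)@e,(on-c)@f],1).astype(np.float32);rc=cv2.minAreaRect(A);print('rect',rc,e,f)
print('rack centre',c+e*rc[0][0]+f*rc[0][1])
M=W[mask>0];M=M[~np.isnan(M).any(1)];h=(M-c)@n;L=np.stack([(M-c)@e,(M-c)@f],1)
for lo,hi in((.006,.014),(.033,.047)):
    for x0 in(-.095,0,.095):
        t=(h>lo)&(h<hi)&(abs(L[:,0]-x0-rc[0][0])<.043)
        if t.sum()>3:
            k=cv2.minEnclosingCircle(L[t].astype(np.float32));print(lo,x0,t.sum(),np.round(k[0],4),k[1],np.median(h[t]),np.round(L[t].mean(0),4),'face centre',np.round(c+e*k[0][0]+f*k[0][1],4))
E
python3 m.py
```

```text
stand circle ((0.5223084092140198, -0.20543064177036285), 0.04198797047138214) [ 0.521477   -0.20496838  0.01200559] 759
rack [0.53197305 0.19842805 0.04575445] [-0.49667365 -0.18927127  0.8470488 ] 32.107882829023815 2601
rect ((0.0027930736541748047, -0.007182348519563675), (0.2880616784095764, 0.10496921837329865), 0.09627123922109604) [ 0.35609762 -0.93444876  0.        ] [0.7915237  0.30163206 0.53151512]
rack centre [0.52728266 0.19365164 0.04193693]
0.006 -0.095 135 [-0.0926 -0.0084] 0.026228182017803192 0.009570976393209476 [-0.0874 -0.0002] face centre [0.4923 0.2824 0.0413]
0.006 0 445 [ 0.0017 -0.0089] 0.03859996423125267 0.01019283542926217 [ 0.0042 -0.0034] face centre [0.5255 0.1942 0.041 ]
0.006 0.095 257 [ 0.0961 -0.0087] 0.03244145214557648 0.010078364851997135 [ 0.0985 -0.0007] face centre [0.5593 0.106  0.0411]
0.033 -0.095 157 [-0.0929 -0.009 ] 0.01883174106478691 0.03667059136169829 [-0.0925 -0.0077] face centre [0.4918 0.2825 0.041 ]
0.033 0 160 [ 0.0014 -0.0089] 0.01886945590376854 0.03641568708824197 [ 0.002  -0.0076] face centre [0.5255 0.1944 0.041 ]
0.033 0.095 157 [ 0.0972 -0.0093] 0.018374135717749596 0.03674487742490185 [ 0.0969 -0.0083] face centre [0.5592 0.1048 0.0408]
```

```bash
cat > go.py <<'E'
import sys
from h import *
from scipy.spatial.transform import Rotation as Ro
n=np.array([-.4967,-.1893,.8470]);n/=np.linalg.norm(n)
e=np.cross([0,0,1],n);e/=np.linalg.norm(e)
def RT(z,y):
    y=y-z*(y@z);y/=np.linalg.norm(y);return np.stack([np.cross(y,z),y,z],1)
RR=RT(-n,-e)                                   # at the rack
RS=RT(np.array([0,0,-1.]),np.array([.437,.9,0]))  # at the stand
def delta(pos,R,s=None):
    s=s or arm.get_state();A=np.array(s['tcp_rot'])
    print('shift mm',np.round(A.T@(np.array(pos)-s['tcp_pos'])*1000,1),'turn',np.round(Ro.from_matrix(A.T@R).as_rotvec(),3))
E
python3 - <<'E'
from go import *
F=np.array([.5255,.1943,.041])
delta(F+n*.121,RR)
E
```

```text
shift mm [-392.6 -271.3   87.4] turn [-0.189 -0.54  -0.651]
```

Request:
apply_moves(motion=[[[-33,-23,0],[0,0,0]],[[-65,-45,10],[0,0,0]],[[-98,-68,20],[-0.02,-0.06,-0.07]],[[-131,-90,29],[-0.04,-0.12,-0.14]],[[-164,-113,36],[-0.06,-0.18,-0.22]],[[-196,-136,44],[-0.09,-0.25,-0.3]],[[-229,-158,51],[-0.11,-0.31,-0.37]],[[-262,-181,58],[-0.13,-0.37,-0.44]],[[-294,-203,65],[-0.15,-0.43,-0.51]],[[-327,-226,73],[-0.17,-0.49,-0.58]],[[-360,-249,80],[-0.189,-0.54,-0.651]],[[-392.6,-271.3,87.4],[-0.189,-0.54,-0.651]]], fingers=1, newtons=40)

```text
time_s: 1.1
tcp_pos: [0.4627, 0.1701, 0.1418]
tcp_rot: [[-0.79, -0.36, 0.497], [-0.304, 0.933, 0.192], [-0.533, 0.0, -0.846]]
contact_force: [0.2, 0.4, -0.4]
width: 1.001
```

```bash
cat > look.py <<'E'
from go import *
def lid(F,tag,hh=((.006,.014),(.033,.047)),r=.045):
    s=arm.get_state();p,d=arm.snapshot('wrist');cv2.imwrite(f'pics/{tag}.png',p[:,:,::-1]);np.save(tag+'.npy',d);np.save(tag+'p.npy',p)
    W=cloud('wrist',d,wristT(s)).reshape(-1,3)
    M=W[~np.isnan(W).any(1)];M=M[np.linalg.norm(M-F,axis=1)<.075]
    f=np.cross(n,e);h=(M-F)@n;L=np.stack([(M-F)@e,(M-F)@f],1);g=np.hypot(*L.T)<r
    b=M[(abs(h)<.005)&(np.hypot(*L.T)>.0)];b=b[abs((b-F)@n)<.005]
    if len(b)>100:
        c2,n2=plane(b,tol=.003);print('rack plane off',(c2-F)@n,'normal',np.round(n2,4),len(b))
    for lo,hi in hh:
        t=g&(h>lo)&(h<hi)
        if t.sum()>10:
            k=cv2.minEnclosingCircle(L[t].astype(np.float32));print(lo,t.sum(),'centre off e,f',np.round(k[0],4),'r',round(k[1],4),'h',np.median(h[t]),'mean',np.round(L[t].mean(0),4))
E
python3 - <<'E'
from look import *
F=np.array([.5255,.1943,.041]);s=arm.get_state();print(s['time_s'],s['tcp_pos'],np.abs(s['qvel']).max(),np.round(s['qpos'],2),s['width'])
delta(F+n*.121,RR)
lid(F,'w1')
E
```

```text
1.1 [0.46269013 0.17010837 0.14180332] 1.346598075531143 [ 0.1  -0.18 -0.9   0.31  0.14 -0.23] 1.0007940873659904
shift mm [-3.4  0.2  0.2] turn [0.002 0.002 0.003]
rack plane off 0.00020921279316554804 normal [-0.4957 -0.1888  0.8477] 14126
0.006 5193 centre off e,f [ 0.0001 -0.0024] r 0.0382 h 0.0102109715514423 mean [-0.0001 -0.0066]
0.033 2102 centre off e,f [ 0.     -0.0024] r 0.0182 h 0.03644239108186417 mean [-0.0001 -0.0032]
```

View pics/w1.png

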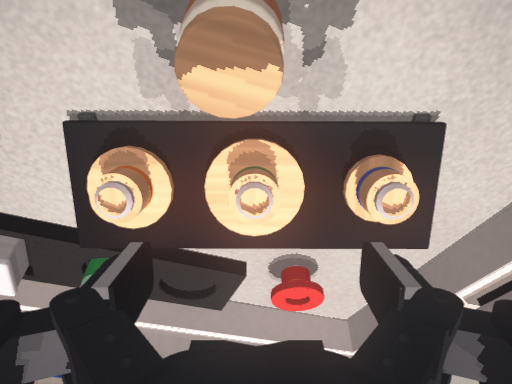

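The wrist view shows the three lids at (130,187), (255,187) and (381,190), with the large one centred. The arm was still moving when it was taken. I'll approach partway, settle and measure again.

Request:
apply_moves(motion=[[[0,0,15],[0,0,0]],[[0,0,30],[0,0,0]],[[0,0,40],[0,0,0]],[[0,0,40],[0,0,0]],[[0,0,40],[0,0,0]]])

```text
time_s: 1.57
tcp_pos: [0.4847, 0.1796, 0.1092]
tcp_rot: [[-0.792, -0.356, 0.495], [-0.301, 0.934, 0.191], [-0.531, 0.002, -0.848]]
contact_force: [-0.7, -0.5, -0.3]
width: 0.999
```

Run:
```python
from look import *
F=np.array([.5255,.1943,.041]);s=arm.get_state();print(s['time_s'],s['tcp_pos'],np.abs(s['qvel']).max(),np.round(s['qpos'],2))
lid(F,'w2')
delta(F+n*.011,RR)
```

```text
1.5667 [0.48473555 0.17962846 0.10916387] 0.0234298877352424 [ 0.12 -0.08 -0.91  0.19  0.13 -0.2 ]
rack plane off 0.00021717734156057823 normal [-0.4958 -0.1888  0.8477] 19114
0.006 6987 centre off e,f [ 0.     -0.0022] r 0.0381 h 0.010229155408644691 mean [-0.0001 -0.0074]
0.033 3012 centre off e,f [ 0.0001 -0.0024] r 0.0184 h 0.03647107071787685 mean [-0.     -0.0033]
shift mm [ 0.2 -1.  70.2] turn [ 0.002  0.    -0.   ]
```

Request:
apply_moves(motion=[[[2.5,-1,20],[0,0,0]],[[2.5,-1,40],[0,0,0]],[[2.5,-1,55],[0,0,0]],[[2.5,-1,64],[0,0,0]],[[2.5,-1,70],[0,0,0]],[[2.5,-1,70],[0,0,0]],[[2.5,-1,70],[0,0,0]]])

```text
time_s: 2.2
tcp_pos: [0.5186, 0.1916, 0.0499]
tcp_rot: [[-0.791, -0.357, 0.497], [-0.301, 0.934, 0.191], [-0.533, 0.001, -0.846]]
contact_force: [0.6, 0.5, 0.1]
width: 0.994
```

Request:
apply_moves(motion=[[[0,0,0],[0,0,0]],[[0,0,0],[0,0,0]],[[0,0,0],[0,0,0]],[[0,0,0],[0,0,0]],[[0,0,0],[0,0,0]],[[0,0,0],[0,0,0]],[[0,0,0],[0,0,0]],[[0,0,0],[0,0,0]],[[0,0,0],[0,0,0]]], fingers=-1, newtons=40)

```text
time_s: 2.95
tcp_pos: [0.5189, 0.1911, 0.0502]
tcp_rot: [[-0.79, -0.356, 0.498], [-0.301, 0.934, 0.191], [-0.534, 0.001, -0.846]]
contact_force: [-5.0, -1.8, 7.9]
width: 0.407
```

Run:
```python
from look import *
F=np.array([.5255,.1943,.041]);s=arm.get_state();print(s['time_s'],s['tcp_pos'],np.abs(s['qvel']).max(),np.round(s['qpos'],2))
f=np.cross(n,e);delta(F-f*.0023+n*.011,RR)
p,d=arm.snapshot('wrist');cv2.imwrite('pics/w3.png',p[:,:,::-1])
```

```text
2.95 [0.51886662 0.19109387 0.05024198] 0.0017714174015166654 [ 0.14  0.11 -0.93 -0.02  0.12 -0.19]
shift mm [1.  0.6 0.7] turn [ 0.001  0.002 -0.   ]
```

View pics/w3.png

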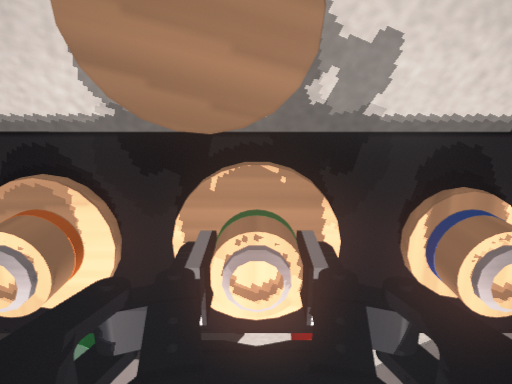

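The large lid is held: both pads are on its plug at about (255,270) and the green band is visible. The fingertips just touch the flange, at about 9 N. I'll draw it off along its axis and then lift.

Request:
apply_moves(motion=[[[0,0,-5],[0,0,0]],[[0,0,-12],[0,0,0]],[[0,0,-25],[0,0,0]],[[0,0,-40],[0,0,0]],[[-11,0,-57],[0,0,0]],[[-22,0,-74],[0,0,0]],[[-35,0,-95],[0,0,0]],[[-50,0,-118],[0,0,0]],[[-60,0,-135],[0,0,0]],[[-60,0,-135],[0,0,0]],[[-60,0,-135],[0,0,0]]])

```text
time_s: 3.92
tcp_pos: [0.4994, 0.1836, 0.1975]
tcp_rot: [[-0.789, -0.356, 0.5], [-0.301, 0.934, 0.191], [-0.535, 0.001, -0.845]]
contact_force: [-0.3, 0.2, -1.9]
width: 0.404
```

Run:
```python
from look import *
S=np.array([.5218,-.2053,.012]);s=arm.get_state();print(s['time_s'],s['tcp_pos'],s['width'],np.round(s['qpos'],2))
delta(S+[0,0,.17],RS)
print(np.round(RS,3).tolist())
```

```text
3.9167 [0.49943324 0.18362234 0.19752366] 0.4042325479978381 [ 0.13 -0.17 -0.74  0.45  0.13 -0.2 ]
shift mm [ 107.7 -371.4  -50.1] turn [0.231 0.532 0.794]
[[-0.9, 0.437, 0.0], [0.437, 0.9, 0.0], [0.0, 0.0, -1.0]]
```

Request:
apply_moves(motion=[[[9,-31,-4],[0.02,0.05,0.07]],[[18,-62,-8],[0.05,0.11,0.16]],[[27,-93,-12],[0.07,0.16,0.24]],[[36,-124,-17],[0.1,0.22,0.33]],[[45,-155,-21],[0.12,0.28,0.42]],[[54,-186,-25],[0.15,0.34,0.51]],[[63,-217,-29],[0.18,0.41,0.61]],[[72,-248,-33],[0.2,0.47,0.7]],[[81,-279,-38],[0.231,0.532,0.794]],[[90,-310,-42],[0.231,0.532,0.794]],[[99,-341,-46],[0.231,0.532,0.794]],[[107.7,-371.4,-50.1],[0.231,0.532,0.794]]])

```text
time_s: 4.92
tcp_pos: [0.5202, -0.2064, 0.1776]
tcp_rot: [[-0.9, 0.437, -0.007], [0.437, 0.9, 0.002], [0.007, -0.001, -1.0]]
contact_force: [-0.2, 0.2, -0.3]
width: 0.405
```

Request:
apply_moves(motion=[[[0,0,0],[0,0,0]],[[0,0,0],[0,0,0]],[[0,0,0],[0,0,0]],[[0,0,0],[0,0,0]]])

```text
time_s: 5.25
tcp_pos: [0.5205, -0.2041, 0.1794]
tcp_rot: [[-0.9, 0.436, -0.004], [0.436, 0.9, 0.001], [0.004, -0.001, -1.0]]
contact_force: [0.3, 0.2, -0.8]
width: 0.404
```

```bash
cat >> look.py <<'E'
def ring(C,tag,zt,tol,rmax):
    "circle of the surface at height zt near C, seen by the wrist camera"
    s=arm.get_state();p,d=arm.snapshot('wrist');cv2.imwrite(f'pics/{tag}.png',p[:,:,::-1]);np.save(tag+'.npy',d)
    print(s['time_s'],s['tcp_pos'],np.abs(s['qvel']).max(),s['width'])
    W=cloud('wrist',d,wristT(s)).reshape(-1,3);M=W[~np.isnan(W).any(1)]
    t=M[(abs(M[:,2]-zt)<tol)&(np.hypot(*(M[:,:2]-C[:2]).T)<rmax)]
    k=cv2.minEnclosingCircle(np.ascontiguousarray(t[:,:2]).astype(np.float32));print(len(t),'circle',np.round(k,4) if 0 else k,'mean',t.mean(0))
    return t
E
python3 - <<'E'
from look import *
S=np.array([.5218,-.2053,.012]);ring(S,'w4',.0125,.004,.052)
delta(S+[0,0,.17],RS)
E
```

```text
5.25 [ 0.52053309 -0.20406174  0.17941431] 0.01222797952906881 0.4037832730949819
2406 circle ((0.517996609210968, -0.2044449895620346), 0.04151705652475357) mean [ 0.50011737 -0.19656292  0.01161858]
shift mm [-1.4 -0.8 -2.2] turn [-0.001 -0.003  0.001]
```

View pics/w4.png

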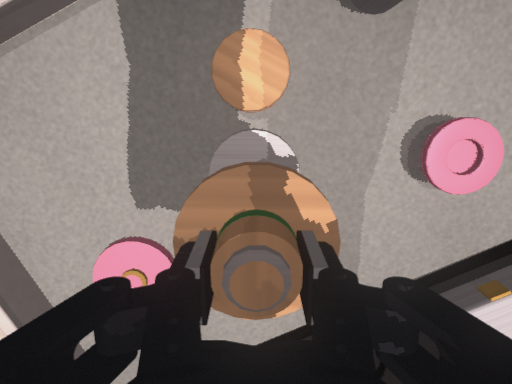

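The wrist view shows the lid held level. The steel stand is visible behind it at about (255,165), with a jar above it at (251,70). I'll fit the stand's edge with its known radius, and measure the held lid in the same camera.

```bash
cat >> look.py <<'E'
from scipy.optimize import least_squares
def fitc(t,C,r):
    "outer-edge fit with known radius"
    a=np.arctan2(*(t[:,:2]-C[:2]).T[::-1]);rr=np.hypot(*(t[:,:2]-C[:2]).T);b=np.round(a/.06);E=[]
    for k in np.unique(b):
        j=np.where(b==k)[0];j=j[np.argsort(rr[j])[-2:]]
        if rr[j].min()>.6*r: E.append(t[j,:2].mean(0))
    E=np.array(E);q=least_squares(lambda c:np.hypot(*(E-c).T)-r,C[:2],loss='soft_l1',f_scale=.001);return q.x,len(E)
def handlid(tag,s,rf):
    W=cloud('wrist',np.load(tag+'.npy'),wristT(s)).reshape(-1,3);M=W[~np.isnan(W).any(1)]
    T=(M-s['tcp_pos'])@np.array(s['tcp_rot'])
    for nm,z0,r in(('flange',0.0,rf),('plugend',-.0255,.018)):
        t=T[(abs(T[:,2]-z0)<.006)&(np.hypot(*T[:,:2].T)<r+.007)]
        if len(t)<50:continue
        c,nn=plane(t,tol=.002);g=t[abs((t-c)@nn)<.002];print(nm,'tool z',c[2],'normal',np.round(nn,3),'fit',fitc(g,np.zeros(2),r))
E
python3 - <<'E'
from look import *
S=np.array([.5218,-.2053,.012]);s=arm.get_state()
W=cloud('wrist',np.load('w4.npy'),wristT(s)).reshape(-1,3);M=W[~np.isnan(W).any(1)]
t=M[(abs(M[:,2]-.0118)<.003)&(np.hypot(*(M[:,:2]-S[:2]).T)<.05)]
print(fitc(t,S,.042));handlid('w4',s,.038)
P=cloud('top',np.load('top0.npy')).reshape(-1,3);P=P[~np.isnan(P).any(1)];t=P[(abs(P[:,2]-.0118)<.004)&(np.hypot(*(P[:,:2]-S[:2]).T)<.05)];print('top',fitc(t,S,.042))
t=P[(abs(P[:,2]-.0176)<.003)&(np.hypot(*(P[:,:2]-S[:2]).T)<.02)];print('spigot',len(t),t.mean(0),cv2.minEnclosingCircle(t[:,:2].astype(np.float32)))
E
```

```text
(array([ 0.5221083 , -0.20611569]), 52)
flange tool z 0.0017353906020354292 normal [0.004 0.    1.   ] fit (array([0.0016134 , 0.00086174]), 83)
plugend tool z -0.024325640277150746 normal [ 0.013 -0.002  1.   ] fit (array([0.00162179, 0.00086066]), 105)
top (array([ 0.52243147, -0.20487543]), 105)
spigot 43 [ 0.52134437 -0.20310148  0.01699539] ((0.5195483565330505, -0.20180940628051758), 0.01767233945429325)
```

Request:
apply_moves(motion=[[[0,0,25],[0,0,0]],[[0,0,50],[0,0,0]],[[0,0,70],[0,0,0]],[[0,0,80],[0,0,0]],[[0,0,80],[0,0,0]],[[0,0,80],[0,0,0]]])

```text
time_s: 5.8
tcp_pos: [0.5211, -0.2047, 0.1005]
tcp_rot: [[-0.9, 0.436, -0.003], [0.436, 0.9, -0.0], [0.003, -0.001, -1.0]]
contact_force: [0.0, -0.1, -0.6]
width: 0.406
```

Run:
```python
from look import *
S=np.array([.5218,-.2053,.012]);s=arm.get_state()
t=ring(S,'w5',.0118,.003,.052);print(fitc(t,S,.042));handlid('w5',s,.038);delta(S+[0,0,.02],RS)
```

```text
5.8 [ 0.52108855 -0.20466374  0.10051627] 0.03372462859894227 0.40619259218904447
2252 circle ((0.5119047164916992, -0.20221160352230072), 0.040274184197187424) mean [ 0.49401314 -0.19477531  0.01163092]
(array([ 0.52156787, -0.20614924]), 45)
flange tool z 0.0017114581190836268 normal [ 0.005 -0.     1.   ] fit (array([0.00166931, 0.00085798]), 83)
plugend tool z -0.02430705076780807 normal [0.012 0.    1.   ] fit (array([0.00164118, 0.00086873]), 105)
shift mm [-0.1  0.1 69.3] turn [-0.002 -0.001  0.001]
```

Request:
apply_moves(motion=[[[-1,-0.5,25],[0,0,0]],[[-2.4,-0.9,45],[0,0,0]],[[-2.4,-0.9,58],[0,0,0]],[[-2.4,-0.9,65],[0,0,0]],[[-2.4,-0.9,67],[0,0,0]],[[-2.4,-0.9,69],[0,0,0]],[[-2.4,-0.9,70],[0,0,0]],[[-2.4,-0.9,71],[0,0,0]],[[-2.4,-0.9,71],[0,0,0]]])

```text
time_s: 6.6
tcp_pos: [0.5233, -0.2076, 0.03]
tcp_rot: [[-0.9, 0.437, -0.001], [0.437, 0.9, -0.001], [0.001, -0.002, -1.0]]
contact_force: [-0.0, -0.1, -1.1]
width: 0.407
```

Request:
apply_moves(motion=[[[0.6,0.6,1],[0,0,0]],[[0.6,0.6,2],[0,0,0]],[[0.6,0.6,3],[0,0,0]],[[0.6,0.6,4],[0,0,0]],[[0.6,0.6,5],[0,0,0]],[[0.6,0.6,5],[0,0,0]]])

```text
time_s: 7.1
tcp_pos: [0.5222, -0.2065, 0.024]
tcp_rot: [[-0.9, 0.437, -0.003], [0.437, 0.9, -0.0], [0.002, -0.002, -1.0]]
contact_force: [-0.7, 0.7, -0.2]
width: 0.409
```

Request:
apply_moves(motion=[[[0,0,1],[0,0,0]],[[0,0,1.5],[0,0,0]],[[0,0,1.5],[0,0,0]],[[0,0,1.5],[0,0,0]]])

```text
time_s: 7.43
tcp_pos: [0.5223, -0.2065, 0.0234]
tcp_rot: [[-0.9, 0.437, -0.002], [0.437, 0.9, -0.001], [0.002, -0.002, -1.0]]
contact_force: [-2.9, 1.0, 4.9]
width: 0.403
```

Contact force is rising at the expected height, so the large lid is seated. I'll release it, opening halfway first, and retreat.

Request:
apply_moves(motion=[[[0,0,0],[0,0,0]],[[0,0,0],[0,0,0]],[[0,0,0],[0,0,0]],[[0,0,0],[0,0,0]],[[0,0,0],[0,0,0]],[[0,0,0],[0,0,0]]], fingers=0.5)

```text
time_s: 7.93
tcp_pos: [0.5224, -0.2065, 0.0227]
tcp_rot: [[-0.9, 0.437, -0.003], [0.437, 0.9, -0.0], [0.002, -0.002, -1.0]]
contact_force: [-0.7, -0.2, 0.1]
width: 0.75
```

Request:
apply_moves(motion=[[[0,0,-5],[0,0,0]],[[0,0,-20],[0,0,0]],[[0,0,-45],[0,0,0]],[[0,0,-80],[0,0,0]],[[0,0,-110],[0,0,0]],[[0,0,-140],[0,0,0]],[[0,0,-150],[0,0,0]],[[0,0,-150],[0,0,0]],[[0,0,-150],[0,0,0]]], fingers=1)

```text
time_s: 8.68
tcp_pos: [0.5229, -0.2066, 0.1728]
tcp_rot: [[-0.9, 0.437, -0.002], [0.437, 0.9, -0.001], [0.001, -0.002, -1.0]]
contact_force: [-0.3, 0.1, -0.0]
width: 1.002
```

```bash
cat >> look.py <<'E'
def stacked(tag,z0,rf,C):
    "placed lid with face at z0: heights, tilt, centres of flange and plug end, in wrist camera"
    s=arm.get_state();p,d=arm.snapshot('wrist');cv2.imwrite(f'pics/{tag}.png',p[:,:,::-1])
    W=cloud('wrist',d,wristT(s)).reshape(-1,3);M=W[~np.isnan(W).any(1)]
    for nm,z,r in(('flange',z0+.01,rf),('plugend',z0+.036,.018)):
        t=M[(abs(M[:,2]-z)<.004)&(np.hypot(*(M[:,:2]-C[:2]).T)<r+.006)]
        if len(t)<50:print(nm,len(t));continue
        c,nn=plane(t,tol=.002);print(nm,'z-exp',round(c[2]-z,4),'normal',np.round(nn,3),'centre',fitc(t[abs((t-c)@nn)<.002],C,r))
E
python3 - <<'E'
from look import *
S=np.array([.5218,-.2053,.012]);s=arm.get_state();print(s['time_s'],s['tcp_pos'],np.round(s['qpos'],2))
stacked('w6',.012,.038,S)
Fm=np.array([.559,.1053,.041]);f=np.cross(n,e)
print('to hover medium');delta(Fm-f*.0023+n*.1135,RR)
E
```

```text
8.6833 [ 0.52290822 -0.20657786  0.17279769] [-0.52  0.31 -0.1   1.16 -0.   -0.07]
flange z-exp -0.0004 normal [ 0.    -0.001  1.   ] centre (array([ 0.52109231, -0.20487394]), 105)
plugend z-exp -0.0003 normal [0.003 0.001 1.   ] centre (array([ 0.52108103, -0.20488472]), 105)
to hover medium
shift mm [145.4 250.9  35.8] turn [-0.228 -0.533 -0.794]
```

View pics/w6.png

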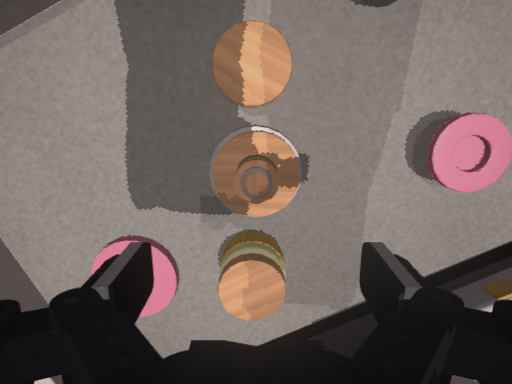

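The view shows the large lid seated on the stand at (255,172), level and at the expected height, with jars undisturbed at (252,64) and (253,290). Next is the medium lid.

Request:
apply_moves(motion=[[[12,21,-10],[0,0,0]],[[24,42,-15],[0,0,0]],[[36,63,-15],[-0.02,-0.05,-0.07]],[[49,84,-10],[-0.05,-0.11,-0.16]],[[61,105,-5],[-0.07,-0.17,-0.25]],[[73,126,0],[-0.1,-0.23,-0.34]],[[85,147,5],[-0.12,-0.29,-0.43]],[[97,168,10],[-0.15,-0.35,-0.52]],[[109,189,16],[-0.18,-0.41,-0.61]],[[121,210,23],[-0.2,-0.47,-0.7]],[[133,231,30],[-0.228,-0.533,-0.794]],[[145.4,250.9,35.8],[-0.228,-0.533,-0.794]]], fingers=1)

```text
time_s: 9.73
tcp_pos: [0.4965, 0.0838, 0.1319]
tcp_rot: [[-0.793, -0.358, 0.493], [-0.303, 0.934, 0.19], [-0.529, 0.001, -0.849]]
contact_force: [-0.1, -0.2, -0.9]
width: 1.003
```

Request:
apply_moves(motion=[[[0,0,20],[0,0,0]],[[0,0,30],[0,0,0]],[[0,0,30],[0,0,0]],[[0,0,30],[0,0,0]],[[0,0,30],[0,0,0]]])

```text
time_s: 10.15
tcp_pos: [0.5155, 0.0883, 0.1105]
tcp_rot: [[-0.792, -0.355, 0.496], [-0.302, 0.935, 0.188], [-0.531, -0.001, -0.848]]
contact_force: [0.3, -0.1, -0.3]
width: 0.998
```

Run:
```python
from look import *
F=np.array([.559,.1053,.041]);s=arm.get_state();print(s['time_s'],s['tcp_pos'],np.abs(s['qvel']).max(),np.round(s['qpos'],2))
lid(F,'w7',r=.038)
f=np.cross(n,e);delta(F-f*.0023+n*.0135,RR)
```

```text
10.15 [0.5155362  0.08829351 0.11054086] 0.01602515694680712 [-0.13 -0.05 -0.88  0.24  0.25 -0.43]
rack plane off 7.1582699416075046e-06 normal [-0.4971 -0.1902  0.8466] 18784
0.006 3815 centre off e,f [ 0.     -0.0021] r 0.0322 h 0.010077954832947975 mean [-0.0002 -0.0096]
0.033 2885 centre off e,f [-0.0001 -0.0021] r 0.0183 h 0.03628727703048247 mean [-0.0001 -0.0031]
shift mm [ 0.5  0.9 70.5] turn [-0.002  0.    -0.   ]
```

Request:
apply_moves(motion=[[[-0.5,0.2,20],[0,0,0]],[[-0.5,0.2,40],[0,0,0]],[[-0.5,0.2,55],[0,0,0]],[[-0.5,0.2,64],[0,0,0]],[[-0.5,0.2,70],[0,0,0]],[[-0.5,0.2,70],[0,0,0]],[[-0.5,0.2,70],[0,0,0]]])

```text
time_s: 10.78
tcp_pos: [0.5516, 0.1016, 0.0527]
tcp_rot: [[-0.791, -0.355, 0.498], [-0.302, 0.935, 0.188], [-0.532, -0.002, -0.847]]
contact_force: [-0.3, -0.6, 1.1]
width: 0.995
```

Request:
apply_moves(motion=[[[0,0,0],[0,0,0]],[[0,0,0],[0,0,0]],[[0,0,0],[0,0,0]],[[0,0,0],[0,0,0]],[[0,0,0],[0,0,0]],[[0,0,0],[0,0,0]],[[0,0,0],[0,0,0]],[[0,0,0],[0,0,0]],[[0,0,0],[0,0,0]]], fingers=-1)

```text
time_s: 11.53
tcp_pos: [0.5517, 0.1017, 0.0533]
tcp_rot: [[-0.79, -0.355, 0.499], [-0.302, 0.935, 0.188], [-0.533, -0.002, -0.846]]
contact_force: [-5.0, -1.3, 6.9]
width: 0.405
```

Request:
apply_moves(motion=[[[0,0,-5],[0,0,0]],[[0,0,-12],[0,0,0]],[[0,0,-25],[0,0,0]],[[0,0,-40],[0,0,0]],[[-11,0,-57],[0,0,0]],[[-22,0,-74],[0,0,0]],[[-35,0,-95],[0,0,0]],[[-50,0,-118],[0,0,0]],[[-64,0,-140],[0,0,0]],[[-70,0,-150],[0,0,0]],[[-70,0,-150],[0,0,0]],[[-70,0,-150],[0,0,0]]])

```text
time_s: 12.53
tcp_pos: [0.532, 0.0947, 0.2174]
tcp_rot: [[-0.79, -0.356, 0.499], [-0.302, 0.935, 0.188], [-0.533, -0.002, -0.846]]
contact_force: [-0.6, 0.1, -1.3]
width: 0.404
```

Run:
```python
from look import *
s=arm.get_state();p,d=arm.snapshot('wrist');np.save('w8.npy',d);print(s['time_s'],s['tcp_pos'],s['width'],np.round(s['qpos'],2))
handlid('w8',s,.032);delta([.5223,-.2065,.215],RS)
```

```text
12.5333 [0.53203421 0.09471791 0.21738078] 0.40446741319962515 [-0.11 -0.15 -0.66  0.55  0.24 -0.41]
flange tool z 0.004541258818928378 normal [-0.002  0.002  1.   ] fit (array([0.00148737, 0.00148067]), 55)
plugend tool z -0.021588221129881006 normal [ 0.033 -0.003  0.999] fit (array([0.00173079, 0.00137114]), 105)
shift mm [  98.5 -278.4  -60.4] turn [0.227 0.529 0.794]
```

Request:
apply_moves(motion=[[[10,-28,-6],[0.02,0.05,0.07]],[[20,-56,-12],[0.05,0.11,0.16]],[[30,-84,-18],[0.07,0.17,0.25]],[[40,-112,-24],[0.1,0.23,0.34]],[[50,-140,-30],[0.12,0.29,0.43]],[[60,-168,-36],[0.15,0.35,0.52]],[[70,-196,-43],[0.18,0.41,0.61]],[[80,-224,-49],[0.2,0.47,0.7]],[[90,-253,-55],[0.227,0.529,0.794]],[[98.5,-278.4,-60.4],[0.227,0.529,0.794]],[[98.5,-278.4,-60.4],[0.227,0.529,0.794]],[[98.5,-278.4,-60.4],[0.227,0.529,0.794]]])

```text
time_s: 13.58
tcp_pos: [0.5223, -0.2073, 0.213]
tcp_rot: [[-0.899, 0.439, -0.003], [0.439, 0.899, 0.003], [0.004, 0.001, -1.0]]
contact_force: [-0.6, 0.3, -1.2]
width: 0.402
```

Request:
apply_moves(motion=[[[0,0,25],[0,0,0]],[[0,0,50],[0,0,0]],[[0,0,75],[0,0,0]],[[0,0,95],[0,0,0]],[[0,0,100],[0,0,0]],[[0,0,100],[0,0,0]],[[0,0,100],[0,0,0]]])

```text
time_s: 14.17
tcp_pos: [0.5233, -0.2056, 0.1162]
tcp_rot: [[-0.9, 0.436, 0.001], [0.436, 0.9, 0.001], [-0.001, 0.001, -1.0]]
contact_force: [0.9, 0.5, -0.9]
width: 0.407
```

Run:
```python
from look import *
S=np.array([.5215,-.205]);s=arm.get_state()
t=ring(S,'w9',.0217,.003,.045);print('large flange',fitc(t,S,.038))
handlid('w9',s,.032);delta([.5221,-.2070,.0625],RS)
```

```text
14.1667 [ 0.52327239 -0.20563     0.11621969] 0.0358743224327469 0.4068797478529868
3032 circle ((0.5195271968841553, -0.20451606810092926), 0.037736885249614716) mean [ 0.5019288  -0.19649498  0.02167334]
large flange (array([ 0.52175965, -0.20516147]), 56)
flange tool z 0.004746994357430473 normal [-0.003  0.001  1.   ] fit (array([0.00215018, 0.00093848]), 56)
plugend tool z -0.021393445585418842 normal [ 0.036 -0.001  0.999] fit (array([0.00241802, 0.00083072]), 105)
shift mm [ 1.4 -1.6 54.5] turn [0.001 0.003 0.001]
```

View pics/w9.png

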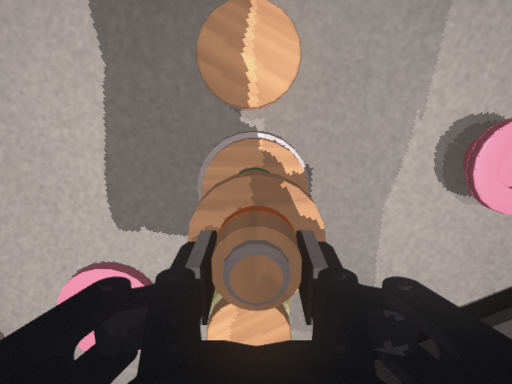

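The view shows the medium lid held at (255,260) with the large lid's flange and plug behind it, nearly aligned. I'll descend, correcting about −1 mm in tool y.

Request:
apply_moves(motion=[[[0,-0.5,18],[0,0,0]],[[0,-1,32],[0,0,0]],[[0,-1,40],[0,0,0]],[[0,-1,43],[0,0,0]],[[0,-1,45],[0,0,0]],[[0,-1,46],[0,0,0]],[[0,-1,46],[0,0,0]],[[0,-1,46],[0,0,0]]])

```text
time_s: 14.88
tcp_pos: [0.5236, -0.2076, 0.0706]
tcp_rot: [[-0.9, 0.437, 0.002], [0.437, 0.9, -0.0], [-0.002, 0.001, -1.0]]
contact_force: [-0.1, 0.2, -0.6]
width: 0.407
```

Request:
apply_moves(motion=[[[1,0.4,1],[0,0,0]],[[1,0.4,2],[0,0,0]],[[1,0.4,3.5],[0,0,0]],[[1,0.4,5],[0,0,0]],[[1,0.4,6.5],[0,0,0]],[[1,0.4,7.5],[0,0,0]],[[1,0.4,7.5],[0,0,0]]])

```text
time_s: 15.47
tcp_pos: [0.5223, -0.2065, 0.0625]
tcp_rot: [[-0.9, 0.437, 0.001], [0.437, 0.9, 0.0], [-0.001, 0.001, -1.0]]
contact_force: [-1.4, 1.1, 2.4]
width: 0.404
```

Request:
apply_moves(motion=[[[0,0,1],[0,0,0]],[[0,0,1.5],[0,0,0]],[[0,0,1.5],[0,0,0]],[[0,0,1.5],[0,0,0]]])

```text
time_s: 15.8
tcp_pos: [0.5223, -0.2065, 0.0624]
tcp_rot: [[-0.9, 0.437, 0.002], [0.437, 0.9, -0.0], [-0.002, 0.001, -1.0]]
contact_force: [-5.4, 2.1, 11.6]
width: 0.404
```

Request:
apply_moves(motion=[[[0,0,0],[0,0,0]],[[0,0,0],[0,0,0]],[[0,0,0],[0,0,0]],[[0,0,0],[0,0,0]],[[0,0,0],[0,0,0]],[[0,0,0],[0,0,0]]], fingers=0.5)

```text
time_s: 16.3
tcp_pos: [0.5223, -0.2065, 0.0606]
tcp_rot: [[-0.9, 0.437, 0.001], [0.437, 0.9, 0.0], [-0.001, 0.001, -1.0]]
contact_force: [0.3, -0.5, 0.1]
width: 0.75
```

Request:
apply_moves(motion=[[[0,0,-5],[0,0,0]],[[0,0,-20],[0,0,0]],[[0,0,-45],[0,0,0]],[[0,0,-80],[0,0,0]],[[0,0,-110],[0,0,0]],[[0,0,-120],[0,0,0]],[[0,0,-120],[0,0,0]],[[0,0,-120],[0,0,0]]], fingers=1)

```text
time_s: 16.97
tcp_pos: [0.5224, -0.2067, 0.181]
tcp_rot: [[-0.9, 0.437, 0.002], [0.437, 0.9, -0.0], [-0.002, 0.001, -1.0]]
contact_force: [0.7, 0.4, -1.9]
width: 0.996
```

Run:
```python
from look import *
S=np.array([.5215,-.205,.012]);s=arm.get_state();print(s['time_s'],s['tcp_pos'],np.round(s['qpos'],2))
stacked('w10',.048,.032,S);stacked('w10b',.012,.038,S)
Fm=np.array([.492,.2825,.041]);f=np.cross(n,e)
print('to hover small');delta(Fm-f*.0023+n*.1135,RR)
```

```text
16.9667 [ 0.5223908  -0.20671337  0.18099145] [-0.52  0.3  -0.09  1.17  0.   -0.07]
flange z-exp -0.0004 normal [0.    0.002 1.   ] centre (array([ 0.52040673, -0.20445234]), 105)
plugend z-exp -0.0004 normal [-0.001 -0.001  1.   ] centre (array([ 0.52033473, -0.20444707]), 105)
flange z-exp -0.0004 normal [-0.    -0.002  1.   ] centre (array([ 0.52181555, -0.20516546]), 62)
plugend 0
to hover small
shift mm [282.2 381.3  44. ] turn [-0.227 -0.53  -0.795]
```

Request:
apply_moves(motion=[[[11.6,31.5,-12],[0,0,0]],[[23,63,-24],[0,0,0]],[[34.8,94.5,-34],[0,0,0]],[[46,126,-42],[0,0,0]],[[58,157,-48],[0,0,0]],[[69.4,188.7,-50],[0,0,0]]], fingers=1)

```text
time_s: 17.57
tcp_pos: [0.5414, -0.005, 0.23]
tcp_rot: [[-0.899, 0.437, -0.001], [0.437, 0.899, 0.001], [0.001, 0.0, -1.0]]
contact_force: [0.8, -0.8, 0.1]
width: 1.002
```

Request:
apply_moves(motion=[[[24,21,0],[-0.02,-0.05,-0.07]],[[48,43,5],[-0.05,-0.11,-0.16]],[[72,65,15],[-0.08,-0.18,-0.27]],[[97,88,28],[-0.1,-0.24,-0.36]],[[121,110,42],[-0.13,-0.3,-0.45]],[[146,132,56],[-0.15,-0.36,-0.54]],[[170,154,70],[-0.18,-0.42,-0.63]],[[194,176,84],[-0.21,-0.48,-0.72]],[[213,193,94],[-0.227,-0.53,-0.795]],[[213,193,94],[-0.227,-0.53,-0.795]],[[213,193,94],[-0.227,-0.53,-0.795]]])

```text
time_s: 18.48
tcp_pos: [0.431, 0.2599, 0.1332]
tcp_rot: [[-0.792, -0.359, 0.493], [-0.306, 0.933, 0.187], [-0.528, -0.002, -0.849]]
contact_force: [0.2, 0.1, 0.9]
width: 0.998
```

Request:
apply_moves(motion=[[[0,0,20],[0,0,0]],[[0,0,30],[0,0,0]],[[0,0,30],[0,0,0]],[[0,0,30],[0,0,0]],[[0,0,30],[0,0,0]]])

```text
time_s: 18.9
tcp_pos: [0.4505, 0.2652, 0.1118]
tcp_rot: [[-0.791, -0.355, 0.499], [-0.302, 0.935, 0.187], [-0.533, -0.002, -0.846]]
contact_force: [-0.5, 1.0, 0.3]
width: 0.998
```

Run:
```python
from look import *
F=np.array([.492,.2825,.041]);s=arm.get_state();print(s['time_s'],s['tcp_pos'],np.abs(s['qvel']).max(),np.round(s['qpos'],2))
lid(F,'w11',r=.032)
f=np.cross(n,e);delta(F-f*.0023+n*.0135,RR)
```

```text
18.9 [0.45052702 0.26523634 0.11183785] 0.015052620717134698 [ 0.39 -0.07 -0.9   0.18 -0.01  0.02]
rack plane off 0.00017322772941569923 normal [-0.4973 -0.1889  0.8467] 21189
0.006 1629 centre off e,f [-0.0006 -0.0025] r 0.026 h 0.010224427481393598 mean [-0.0006 -0.0136]
0.033 2923 centre off e,f [-0.0008 -0.0024] r 0.0183 h 0.03644656202766408 mean [-0.0006 -0.0033]
shift mm [ 2.2  1.4 70.6] turn [-0.002  0.002  0.001]
```

Request:
apply_moves(motion=[[[1.1,1.2,20],[0,0,0]],[[1.1,1.2,40],[0,0,0]],[[1.1,1.2,55],[0,0,0]],[[1.1,1.2,64],[0,0,0]],[[1.1,1.2,70],[0,0,0]],[[1.1,1.2,70],[0,0,0]],[[1.1,1.2,70],[0,0,0]]])

```text
time_s: 19.53
tcp_pos: [0.4834, 0.2796, 0.0518]
tcp_rot: [[-0.79, -0.356, 0.499], [-0.303, 0.934, 0.188], [-0.533, -0.002, -0.846]]
contact_force: [0.4, -0.5, 0.1]
width: 1.0
```

Request:
apply_moves(motion=[[[0,0,0],[0,0,0]],[[0,0,0],[0,0,0]],[[0,0,0],[0,0,0]],[[0,0,0],[0,0,0]],[[0,0,0],[0,0,0]],[[0,0,0],[0,0,0]],[[0,0,0],[0,0,0]],[[0,0,0],[0,0,0]],[[0,0,0],[0,0,0]]], fingers=-1)

```text
time_s: 20.28
tcp_pos: [0.4836, 0.2794, 0.0524]
tcp_rot: [[-0.789, -0.356, 0.5], [-0.303, 0.934, 0.188], [-0.534, -0.003, -0.845]]
contact_force: [-3.6, -3.1, 8.0]
width: 0.407
```

Request:
apply_moves(motion=[[[0,0,-5],[0,0,0]],[[0,0,-12],[0,0,0]],[[0,0,-25],[0,0,0]],[[0,0,-40],[0,0,0]],[[-11,0,-57],[0,0,0]],[[-22,0,-74],[0,0,0]],[[-37,0,-97],[0,0,0]],[[-55,0,-123],[0,0,0]],[[-72,0,-150],[0,0,0]],[[-83,0,-168],[0,0,0]],[[-83,0,-168],[0,0,0]],[[-83,0,-168],[0,0,0]]])

```text
time_s: 21.28
tcp_pos: [0.4655, 0.2735, 0.2402]
tcp_rot: [[-0.788, -0.357, 0.501], [-0.302, 0.934, 0.19], [-0.536, -0.002, -0.844]]
contact_force: [-0.5, 0.1, -0.8]
width: 0.405
```

Run:
```python
from look import *
s=arm.get_state();p,d=arm.snapshot('wrist');np.save('w12.npy',d);print(s['time_s'],s['tcp_pos'],s['width'],np.round(s['qpos'],2))
handlid('w12',s,.026);delta([.54,0,.25],RS);delta([.5223,-.2065,.25],RS)
```

```text
21.2833 [0.46546782 0.27354516 0.24015536] 0.40471145326994223 [ 0.39 -0.18 -0.64  0.55 -0.02  0.02]
flange tool z 0.004038348266530399 normal [-0.06   0.002  0.998] fit (array([0.00046361, 0.00154919]), 43)
plugend tool z -0.021972742384856855 normal [ 0.035 -0.002  0.999] fit (array([0.00075904, 0.00140629]), 105)
shift mm [  16.6 -282.1  -24. ] turn [0.227 0.531 0.795]
shift mm [  93.1 -468.7  -71.7] turn [0.227 0.531 0.795]
```

Request:
apply_moves(motion=[[[7.8,-39,-6],[0.02,0.05,0.07]],[[15.5,-78,-12],[0.05,0.11,0.16]],[[23,-117,-18],[0.07,0.17,0.25]],[[31,-156,-24],[0.1,0.23,0.34]],[[39,-195,-30],[0.12,0.29,0.43]],[[46.5,-234,-36],[0.15,0.35,0.52]],[[54,-273,-42],[0.18,0.41,0.61]],[[62,-312,-48],[0.2,0.47,0.7]],[[70,-351,-54],[0.227,0.531,0.795]],[[77.5,-390,-60],[0.227,0.531,0.795]],[[85,-430,-66],[0.227,0.531,0.795]],[[93.1,-468.7,-71.7],[0.227,0.531,0.795]]])

```text
time_s: 22.33
tcp_pos: [0.5222, -0.2079, 0.2474]
tcp_rot: [[-0.9, 0.437, -0.004], [0.437, 0.9, 0.003], [0.005, 0.001, -1.0]]
contact_force: [1.0, 0.6, -0.7]
width: 0.403
```

Request:
apply_moves(motion=[[[0,0,20],[0,0,0]],[[0,0,50],[0,0,0]],[[0,0,75],[0,0,0]],[[0,0,90],[0,0,0]],[[0,0,100],[0,0,0]],[[0,0,100],[0,0,0]],[[0,0,100],[0,0,0]]])

```text
time_s: 22.92
tcp_pos: [0.5223, -0.2058, 0.1492]
tcp_rot: [[-0.9, 0.436, -0.002], [0.436, 0.9, 0.002], [0.002, 0.001, -1.0]]
contact_force: [0.0, -0.0, -1.1]
width: 0.407
```

Run:
```python
from look import *
S=np.array([.5205,-.2045]);s=arm.get_state()
t=ring(S,'w13',.0577,.003,.038);print('medium flange',fitc(t,S,.032))
handlid('w13',s,.026);delta([.5223,-.2065,.098],RS)
```

```text
22.9167 [ 0.52230662 -0.20578597  0.14916755] 0.03814402086661814 0.40673666820473914
2452 circle ((0.5200141072273254, -0.20427264273166656), 0.031848665326833725) mean [ 0.5068418  -0.1982134   0.05764409]
medium flange (array([ 0.52098909, -0.20472802]), 64)
flange tool z 0.004262283524076618 normal [-0.066  0.001  0.998] fit (array([0.00109861, 0.00094369]), 43)
plugend tool z -0.021729540539956196 normal [ 0.035 -0.002  0.999] fit (array([0.00145483, 0.00085266]), 105)
shift mm [ 0.6 -0.6 52.4] turn [0. 0. 0.]
```

View pics/w13.png

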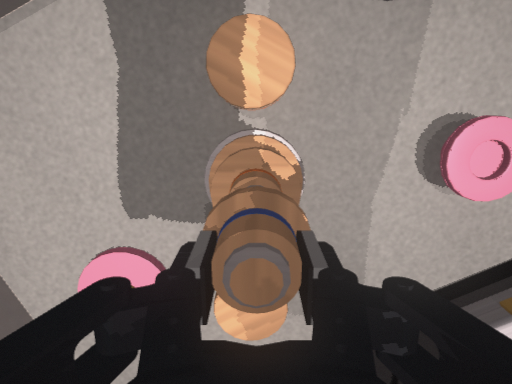

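The view shows the small lid, blue band, held above the stack and nearly aligned. I'll descend.

Request:
apply_moves(motion=[[[1,0,18],[0,0,0]],[[1,0,32],[0,0,0]],[[1,0,38],[0,0,0]],[[1,0,41],[0,0,0]],[[1,0,43],[0,0,0]],[[1,0,43],[0,0,0]],[[1,0,43],[0,0,0]]])

```text
time_s: 23.55
tcp_pos: [0.5227, -0.2062, 0.108]
tcp_rot: [[-0.9, 0.437, 0.002], [0.437, 0.9, -0.0], [-0.002, 0.0, -1.0]]
contact_force: [0.2, 0.6, 0.2]
width: 0.409
```

Request:
apply_moves(motion=[[[1,-0.4,1.5],[0,0,0]],[[1,-0.4,3],[0,0,0]],[[1,-0.4,4.5],[0,0,0]],[[1,-0.4,6],[0,0,0]],[[1,-0.4,7.5],[0,0,0]],[[1,-0.4,9],[0,0,0]],[[1,-0.4,9],[0,0,0]]])

```text
time_s: 24.13
tcp_pos: [0.5212, -0.2059, 0.0982]
tcp_rot: [[-0.9, 0.437, 0.001], [0.437, 0.9, 0.0], [-0.001, 0.0, -1.0]]
contact_force: [-0.2, 0.1, 0.5]
width: 0.402
```

Request:
apply_moves(motion=[[[0,0,1],[0,0,0]],[[0,0,1.5],[0,0,0]],[[0,0,1.5],[0,0,0]],[[0,0,1.5],[0,0,0]]])

```text
time_s: 24.47
tcp_pos: [0.5214, -0.2061, 0.0981]
tcp_rot: [[-0.9, 0.437, 0.002], [0.437, 0.9, -0.001], [-0.002, 0.0, -1.0]]
contact_force: [-2.5, 1.1, 9.4]
width: 0.407
```

Seated at the expected height. Releasing and backing off.

Request:
apply_moves(motion=[[[0,0,0],[0,0,0]],[[0,0,0],[0,0,0]],[[0,0,0],[0,0,0]],[[0,0,0],[0,0,0]],[[0,0,0],[0,0,0]],[[0,0,0],[0,0,0]]], fingers=0.5)

```text
time_s: 24.97
tcp_pos: [0.521, -0.2057, 0.0964]
tcp_rot: [[-0.9, 0.437, 0.0], [0.437, 0.9, 0.0], [0.0, 0.0, -1.0]]
contact_force: [-0.2, 0.3, 0.1]
width: 0.749
```

Request:
apply_moves(motion=[[[0,0,-5],[0,0,0]],[[0,0,-20],[0,0,0]],[[0,0,-45],[0,0,0]],[[0,0,-80],[0,0,0]],[[0,0,-110],[0,0,0]],[[0,0,-120],[0,0,0]],[[0,0,-120],[0,0,0]],[[0,0,-120],[0,0,0]],[[0,0,-120],[0,0,0]]], fingers=1)

```text
time_s: 25.72
tcp_pos: [0.5203, -0.2054, 0.2151]
tcp_rot: [[-0.9, 0.437, -0.002], [0.437, 0.9, 0.002], [0.002, 0.001, -1.0]]
contact_force: [0.6, 0.3, -0.4]
width: 1.0
```

Run:
```python
from look import *
S=np.array([.5208,-.2046,.012]);s=arm.get_state();print(s['time_s'],s['tcp_pos'],s['contact_force'])
stacked('w14',.084,.026,S);stacked('w14b',.048,.032,S);stacked('w14c',.012,.038,S)
p,d=arm.snapshot('side');cv2.imwrite('pics/side1.png',p[:,:,::-1])
a=np.load('sidep.npy');print('side diff elsewhere',[(x,y,w,h,ar) for x,y,w,h,ar in cv2.connectedComponentsWithStats((np.abs(p.astype(int)-a).sum(2)>90).astype(np.uint8))[2][1:] if ar>25])
```

```text
25.7167 [ 0.52028567 -0.20540814  0.21505936] [ 0.61271502  0.31851711 -0.40170805]
flange z-exp -0.0004 normal [-0.001 -0.     1.   ] centre (array([ 0.52092528, -0.20463879]), 83)
plugend z-exp -0.0003 normal [-0.    -0.002  1.   ] centre (array([ 0.52046143, -0.20439573]), 105)
flange z-exp -0.0004 normal [-0.    -0.001  1.   ] centre (array([ 0.521178  , -0.20479984]), 66)
plugend 0
flange z-exp -0.0004 normal [ 0.001 -0.002  1.   ] centre (array([ 0.52189455, -0.20513745]), 64)
plugend 0
side diff elsewhere [(np.int32(291), np.int32(0), np.int32(59), np.int32(101), np.int32(3208)), (np.int32(499), np.int32(43), np.int32(8), np.int32(7), np.int32(37)), (np.int32(381), np.int32(81), np.int32(131), np.int32(303), np.int32(21136)), (np.int32(305), np.int32(128), np.int32(14), np.int32(8), np.int32(87)), (np.int32(294), np.int32(138), np.int32(101), np.int32(76), np.int32(2583)), (np.int32(228), np.int32(221), np.int32(29), np.int32(29), np.int32(632)), (np.int32(218), np.int32(255), np.int32(36), np.int32(37), np.int32(1012)), (np.int32(216), np.int32(301), np.int32(32), np.int32(31), np.int32(693)), (np.int32(369), np.int32(364), np.int32(43), np.int32(20), np.int32(447)), (np.int32(495), np.int32(370), np.int32(17), np.int32(14), np.int32(135))]
```

View pics/side1.png

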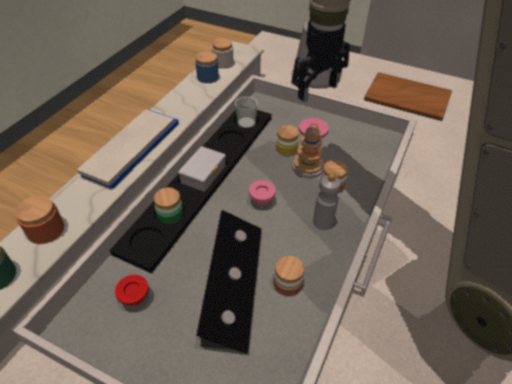

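The final side view shows the three-lid tower at (310,155) with the gripper well clear above it. The rack is empty, and the jars, mill, cup and box are in place. Handing in.

```bash
python3 -c "
from plant import arm
print(arm.finish_job())"
```

```text
the job is handed in; nothing more can be done
None
```

The three lids are stacked on the steel stand in the order asked (large, medium, small). I handed the job in at about 26 s of the 72 s allowed, with the gripper open and clear of the stack.

- **Seating:** I drew each lid off its boss along its own axis. Each was then lowered until light contact, with forces of about 12 N or less, and released.
- **Height and level:** In the last wrist-camera check, all three flanges were within 0.4 mm of their expected heights and level to within about 0.002 rad.
- **Centring:** The flange centres agreed to about 1.1 mm. The lower two flanges were partly hidden, so their centres are less certain. The wrist and top cameras also differed by 2–3 mm in places, so I centred the lids by comparing wrist-camera readings with each other.
- **Other objects:** In the final side picture, the jars, mill, cup and steel box stand where they were. I judged this by eye.

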